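# Stow the spool and close the sticking cover

## Robot

A 6-joint arm with a two-finger parallel gripper is mounted at the origin on a cart in front of the work surface, level with it; the furniture and walls round the work are solid. World frame = base frame: x ahead of the robot, y to its left, z up, the work surface at z = 0. Lengths are in m, angles in degrees, forces in N, time in s.
With the tool pointing down it reaches from about 0.375 to 0.925 m from the base axis. Payload 5.7 kg.
Tool frame: the origin (TCP) lies midway between the tips of the shut fingers; the grasp point (between the pads) lies 19 mm behind it (r.grasp_offset is the distance from the TCP to the grasp point, in m); z points along the fingers, y is the direction in which the jaws open and shut (so a half turn about z gives the same grasp; the last joint's range is limited). The gripper opens to 88 mm and grips with 3 to 60 N. Pads are 20 mm wide; open, the fingers measure 115 mm over their backs; the gripper's body (75 mm by 178 mm) begins 61 mm behind the grasp point.
Start: joints at [-69.677, 20.558, 86.54, -0, 72.909, -6.595], TCP at [0.272, -0.535, 0.223] pointing down, gripper open.
Joint ranges: [-170.27, 170.27], [-57.76, 135], [12.27, 136.19], [-55.21, 235.2], [11.17, 155.16], [-170.74, 170.74]. Speed limits (degrees/s): [136.94, 136.94, 180, 180, 180, 180].

## Interface

Orientations are given as a 3x3 rotation matrix whose columns are the frame's x, y, z axes.
In Python, from plant import r gives the robot as it stands. Calls block until the motion is done:
- r.goto(position, orientation): joint-space move of the TCP to a pose.
- r.line_to(position, v=0.15, ori=None, guard=None): straight line of the TCP; ori=None keeps the orientation; v is the mean speed in m/s. With guard (N) it stops when the force on the tool has changed by that much, and returns True; else False.
- r.movej(angles): joint-space move.
- r.move_gripper(opening, force=None): opening from 0.0 (shut) to 1.0 (fully open); force is the grip in N (None keeps the last); returns when the fingers have stopped.
- r.dwell(seconds).
- r.ik(position, orientation): joint angles nearest the present ones, or None.
- r.capture(name): name is "side" or "top"; returns a dict with "pixels" (384x512x3 uint8, red, green, blue), "fx", "fy", "cx", "cy" (pixels), "R" (3x3) and "t" (3): a world point X has camera coordinates R X + t. Camera axes: x right, y down, z forward; pixel columns grow to the right and rows downward; lengths in m; the calibration is good to about 2 mm. A picture is of the moment at which its call begins. There is no depth.
A pose or a line that the arm cannot do raises r.IKError and nothing moves.
- r.hand_in(): hands the job in, once; it reports no verdict.
Readings, each from a call of its own:
- r.current_t(): time.
- r.current_q(): joint angles.
- r.current_dq(): joint speeds.
- r.current_joint_torque(): joint torques, N m.
- r.current_position(): TCP position.
- r.current_tcp_rot(): TCP orientation.
- r.current_contact_force(): force on the tool from outside, world axes, zero at the start.
- r.current_torque(): the same for the moment, N m.
- r.current_finger_gap(): opening from 0.0 (shut) to 1.0 (fully open).
Only numpy, scipy, OpenCV 4.12 (cv2) and the standard library are available. Lean on these libraries where they do the work, as an engineer would, in place of code of your own. Each camera call takes 0.05 s, during which the arm holds its last target.

## Task

Put the loose thread spool into the open part of the low wooden box with the sliding cover, in the middle of the worktop, then slide that cover away from you until it is shut, flush against the far wall on both sides; leave the other things alone. The cover sticks and a push at one end soon turns it askew and jams it, so walk it shut with gentle pushes on its two pegs in turn, never with more than 20 N. When both sides are home, press steadily on one of the pegs with 10 to 15 N for about half a second to bed the cover, then let go.

Things in the scene. Friction and masses are not known exactly. Their poses are not given: they have to be found in the camera images.
- box: low wooden box with a darker sliding cover (not the closed sewing box at the left), fixed, 290 (x) x 300 (y) x 85 mm high, walls 10 to 12 mm, floor 6 mm; origin at the centre of its underside, x away from the robot along the tracks, y left. Fixed deck on top from the near side to x = -30 mm (z = 85 mm). Lips over the tracks beyond y = +-128 mm. Far wall's inner face at x = 135 mm
- well (a point): point on the inner floor of the box at x = 100 mm, y = 0, z = 6 mm in the box frame. It always lies in the part that is open at the start: the opening is 60 to 72 mm long (x), from the cover's far edge to the far wall, and 256 mm wide (y)
- cover (a joint): how far the cover still is from shut at its middle, m: 0 = shut, 0.060 to 0.072 at the start. The cover is a wooden panel 180 (x) x 260 (y) x 8 mm, top face 70 mm above the worktop, underside 62 mm; it shuts towards the box's +x (away from the robot). While it is free, 2 to 5 N at a peg move that end
- cover_skew (a joint): skew of the cover about the vertical, rad, 0 = square, positive when its right (-y) end is farther ahead (+x); at the start within +-0.035. Somewhere between +-0.03 and +-0.06 it binds: the force at the pushed peg climbs and the far end does not follow. Pushing the end that lags frees it, with 5 to 10 N if it was not jammed hard, while the other end stays about where it is
- peg_l (a point): point on the axis of the left push peg, 81 mm above the worktop: a round upright wooden peg, diameter 18 mm, on the cover 100 mm left of its middle, rising to 94 mm above the worktop (24 mm above the cover), with a collar of diameter 28 mm, 2 mm high, at its foot. Push on its near side towards the box's +x; between it and the raised edge of the deck there are at least 42 mm
- peg_r (a point): the same point of the right push peg, same shape, 100 mm to the right of the cover's middle. The cover between the two pegs is bare, so fingers can pass from one peg to the other just above it
- edge_l (a point): point on the top far edge of the cover, 100 mm to the left of its middle, 35 mm ahead of the peg's axis. Shut, it lies at x = 133.5 mm in the box frame, where the cover meets the stop at the far wall
- edge_r (a point): the same point 100 mm to the right of the middle
- spool: the only thread spool, a wooden spool of pale thread, diameter 33 mm, height 46 mm, upright on the worktop to the right of the box; origin at the centre of its underside
- timer: bystander: square white wind-up timer, 68 x 68 x 49 mm, origin under its centre
- tape: bystander: round tape measure, 52 x 56 x 18 mm, origin under its centre
- scoop: bystander: powder scoop lying down, 60 x 154 x 42 mm, origin under its centre
- roller: bystander: lint roller lying down, 48 x 234 x 46 mm, origin under its centre

How it is judged:
By the outcome, as a careful person would: the job done as asked, in the order asked, and still so for the second after the job is handed in, with the robot touching nothing.
It also fails if it takes over 72 s, if anything falls off the work surface, if the arm or the gripper's body presses on something with over 40 N, if the wrist force passes 120 N, or if a joint passes its speed limit or range.

## Working session

There is one attempt and no reset: what is moved stays moved. The work goes in short steps, each a Python script; the robot and the scene stay as the last script left them, time stands still between calls to the robot, and variables do not carry over. Pictures are saved under pics/ and viewed, and the job is handed in when it is done.

```bash
ls; mkdir -p pics; python3 - <<'E'
from plant import r
import cv2,json,numpy as np
for n in("side","top"):
    c=r.capture(n); cv2.imwrite(f"pics/{n}0.png",c["pixels"][:,:,::-1])
    print(n,c["fx"],c["fy"],c["cx"],c["cy"],np.round(c["R"],4).tolist(),np.round(c["t"],4).tolist())
print(r.current_t(),r.grasp_offset,r.current_contact_force(),r.current_tcp_rot())
E
```

```text
pics
side 436.88879750662454 436.88879750662454 249.7001857616603 191.2276756948621 [[0.9788, -0.2041, -0.0195], [-0.1203, -0.4948, -0.8606], [0.166, 0.8447, -0.5089]] [-0.6069, 0.1342, 1.3564]
top 399.28559230251454 399.28559230251454 253.1691849167967 190.47837672365003 [[-0.0453, -0.999, 0.0018], [-0.9772, 0.044, -0.2078], [0.2075, -0.0111, -0.9782]] [-0.0015, 0.6448, 1.1017]
0.1 0.0187 [-0.19757228  0.25064598 -0.39715619] [[ 8.91663957e-01  4.52697549e-01 -5.63578403e-04]
 [ 4.52697862e-01 -8.91662685e-01  1.51721034e-03]
 [ 1.84315568e-04 -1.60797251e-03 -9.99998690e-01]]
```

View pics/side0.png

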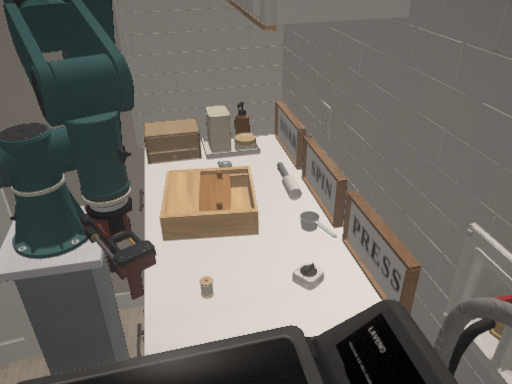

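View pics/top0.png

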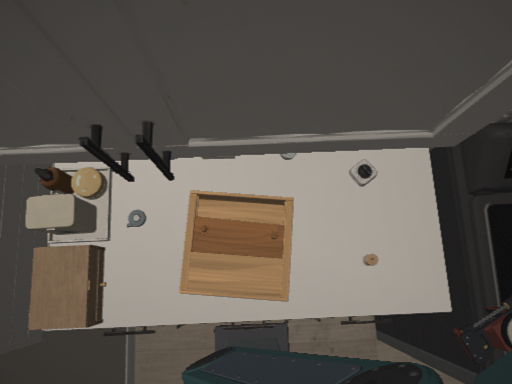

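The side view shows the box at about (210,200) and the spool at (207,287). In the top view the box is at about (238,245), the pegs near (204,229) and (274,236), and the spool at (371,259). I'll enlarge crops to measure from.

```bash
python3 - <<'E'
import cv2
t=cv2.imread("pics/top0.png");s=cv2.imread("pics/side0.png")
cv2.imwrite("pics/topc.png",cv2.resize(t[180:310,170:310],None,fx=5,fy=4.6 if 0 else 4.6,interpolation=cv2.INTER_CUBIC)[:600,:])
cv2.imwrite("pics/sidec.png",cv2.resize(s[160:240,155:265],None,fx=7,fy=7,interpolation=cv2.INTER_CUBIC))
a=cv2.resize(t[235:285,345:395],None,fx=8,fy=8,interpolation=cv2.INTER_CUBIC);b=cv2.resize(s[265:315,182:232],None,fx=8,fy=8,interpolation=cv2.INTER_CUBIC)
cv2.imwrite("pics/spool.png",cv2.hconcat([a,b]))
E
```

```text
(no output)
```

View pics/topc.png

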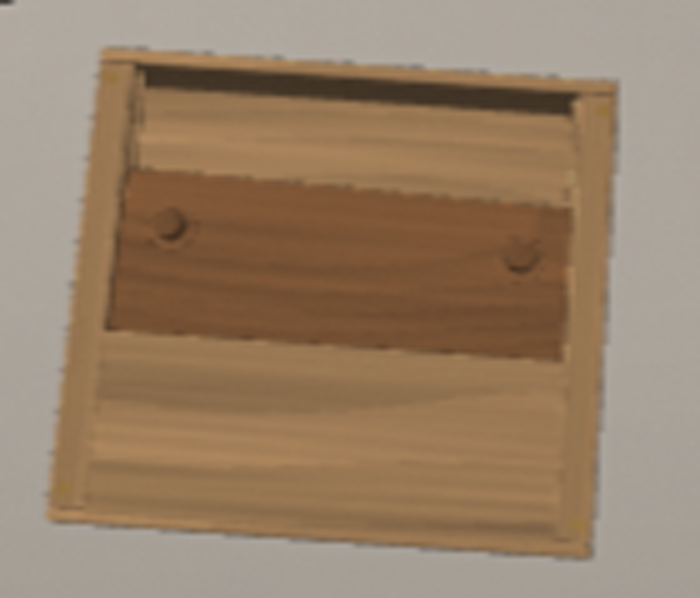

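View pics/sidec.png

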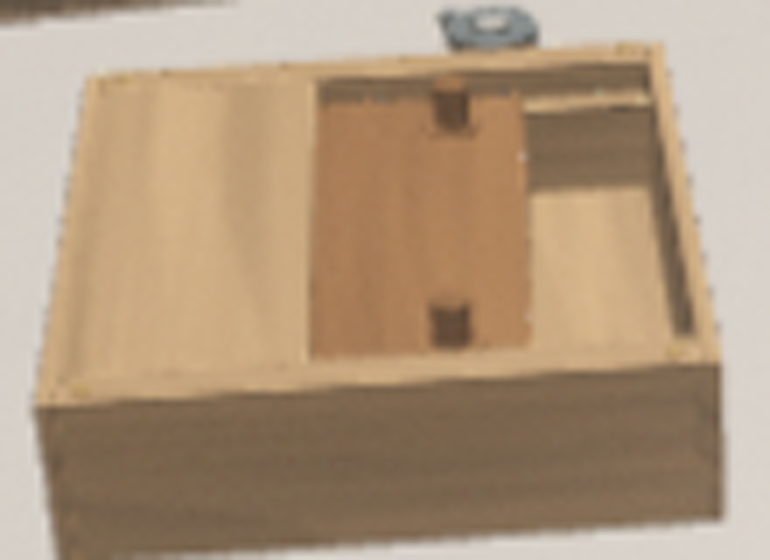

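View pics/spool.png

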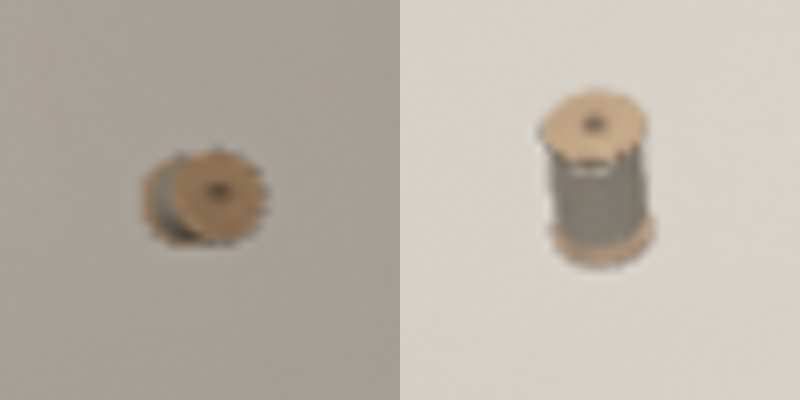

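```bash
cat > vis.py <<'E'
import numpy as np
from scipy.optimize import least_squares
def crop2(px,sx,sy,ox,oy): return np.array([(px[0]+.5)/sx-.5+ox,(px[1]+.5)/sy-.5+oy])
def proj(c,X):
    p=np.array(c["R"])@np.asarray(X,float)+c["t"]; return np.array([c["fx"]*p[0]/p[2]+c["cx"],c["fy"]*p[1]/p[2]+c["cy"]])
def back(c,uv,z):
    d=np.array(c["R"]).T@np.array([(uv[0]-c["cx"])/c["fx"],(uv[1]-c["cy"])/c["fy"],1.]); o=-np.array(c["R"]).T@np.array(c["t"])
    return o+d*(z-o[2])/d[2]
def b2w(p,x,y): 
    C,S=np.cos(p[2]),np.sin(p[2]); return np.array([p[0]+C*x-S*y,p[1]+S*x+C*y])
def w2b(p,w):
    C,S=np.cos(p[2]),np.sin(p[2]); d=np.array(w[:2])-p[:2]; return np.array([C*d[0]+S*d[1],-S*d[0]+C*d[1]])
E
python3 - <<'E'
from plant import r
from vis import *
import pickle
T=r.capture("top");S=r.capture("side")
pickle.dump((T,S),open("cams.pkl","wb"))
t=lambda a,b:crop2((a,b),5,4.6,170,180)
s=lambda a,b:crop2((a,b),7,7,155,160)
cor=[(.145,.15),(.145,-.15),(-.145,.15),(-.145,-.15)]
to=[t(104,48),t(616,84),t(50,520),t(590,556)]
so=[s(661,44),s(720,362),s(90,78),s(38,404)]
def fit(use):
  def f(p):
    e=[]
    for k,(x,y) in enumerate(cor):
        X=np.r_[b2w(p,x,y),.085]
        if 't' in use:e+=list(proj(T,X)-to[k])
        if 's' in use:e+=list(proj(S,X)-so[k])
    return e
  q=least_squares(f,[.6,0,0]);print(use,q.x,np.degrees(q.x[2]),np.round(q.fun,1));return q.x
fit('t');fit('s');p=fit('ts');np.save("box.npy",p)
for n,z,a,b in[("pegl",.094,t(172,222),s(452,82)),("pegr",.094,t(522,252),s(450,303)),("edgeL",.07,t(125,170),s(522,95)),("edgeR",.07,t(572,206),s(530,345))]:
    A,B=back(T,a,z),back(S,b,z);print(n,A[:2].round(4),B[:2].round(4),"box",w2b(p,A).round(4),w2b(p,B).round(4))
print("spool",back(T,crop2((219,191),8,8,345,235),.046),back(S,crop2((595,124),8,8,182,265),.046))
print(np.degrees(np.arctan2(*r.current_tcp_rot()[:2,0][::-1])))
E
```

```text
t [ 0.48964042  0.02005142 -0.11724101] -6.717414776682848 [-0.6 -0.4  0.9 -0.9 -0.9  0.4  0.7  0.7]
s [ 0.49061728  0.01923716 -0.11852785] -6.791145831635977 [ 0.5 -0.6  0.8  0.1 -0.4 -0.7 -0.8  0.5]
ts [ 0.49007302  0.01989047 -0.11756407] -6.735924931286952 [-0.5 -0.6  0.2 -0.7  0.9 -1.   0.6 -0.  -0.9  0.2 -0.7 -0.8  0.7  0.6
 -1.   0.4]
pegl [0.5376 0.1123] [0.539  0.1147] box [0.0364 0.0973] [0.0375 0.0999]
pegr [ 0.5105 -0.0828] [ 0.5086 -0.0868] box [ 0.0323 -0.0996] [ 0.0309 -0.1038]
edgeL [0.5744 0.1415] [0.5764 0.1376] box [0.0695 0.1307] [0.072  0.1271]
edgeR [ 0.5402 -0.1145] [ 0.5419 -0.091 ] box [ 0.0655 -0.1276] [ 0.0645 -0.104 ]
spool [ 0.43332222 -0.36372495  0.046     ] [ 0.55498595 -0.39287229  0.046     ]
26.91839155312524
```

```bash
cat > h.py <<'E'
from plant import r
from vis import *
import pickle,cv2
T,S=pickle.load(open("cams.pkl","rb"));p=np.load("box.npy")
C,Sn=np.cos(p[2]),np.sin(p[2])
R=np.array([[C,Sn,0],[Sn,-C,0],[0,0,-1.]])
def W(x,y,z): return np.r_[b2w(p,x,y),z]
def snap(tag):
    for n in("top","side"):
        cv2.imwrite(f"pics/{n}{tag}.png",r.capture(n)["pixels"][:,:,::-1])
def fb():
    f=np.array(r.current_contact_force()); return np.array([C*f[0]+Sn*f[1],-Sn*f[0]+C*f[1],f[2]])
def info(*a): print(*a,"t%.2f"%r.current_t(),"box",w2b(p,r.current_position()).round(4),"z%.4f"%r.current_position()[2],"f",fb().round(1),flush=True)
E
python3 - <<'E'
from h import *
a=back(T,crop2((219,191),8,8,345,235),.046);b=back(S,crop2((195,124),8,8,182,265),.046);print(a,b)
a=(a+b)/2
if np.linalg.norm(a[:2]-[.433,-.364])<.006:
    r.goto([a[0],a[1],.10],R);info()
    print(r.line_to([a[0],a[1],.012],v=.15,guard=8));info()
    r.move_gripper(0.0,15);info(r.current_finger_gap())
    r.line_to([a[0],a[1],.14],v=.25);info(r.current_finger_gap())
    snap(1)
E
python3 - <<'E'
import cv2
t=cv2.imread("pics/top1.png");s=cv2.imread("pics/side1.png")
a=cv2.resize(t[200:300,320:420],None,fx=4,fy=4);b=cv2.resize(s[200:300,150:250],None,fx=4,fy=4)
cv2.imwrite("pics/c1.png",cv2.hconcat([a,b]))
E
```

```text
[ 0.43332222 -0.36372495  0.046     ] [ 0.43268192 -0.36460709  0.046     ]
t1.23 box [-0.0113 -0.389 ] z0.1004 f [-0.1 -0.9  0. ]
False
t1.97 box [-0.0113 -0.389 ] z0.0126 f [-0.2  0.3 -0.5]
0.3689071784982211 t2.86 box [-0.0116 -0.3881] z0.0120 f [ 0.3  0.4 -0.3]
0.3728312122249275 t3.52 box [-0.0122 -0.3877] z0.1393 f [ 0.1  0.4 -1.7]
```

View pics/c1.png

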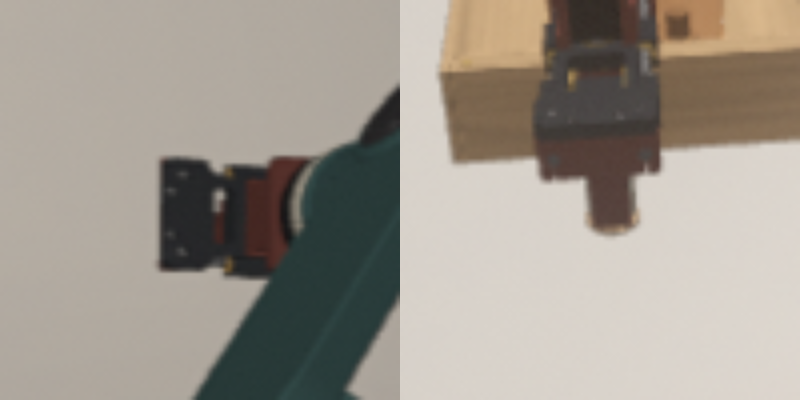

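The spool is gripped (gap 33 mm) and its foot shows below the fingers at about (205,256) in the side view. Next is placing it.

```bash
python3 - <<'E'
from h import *
r.goto(W(.103,0,.16),R);info(r.current_finger_gap())
print(r.line_to(W(.103,0,.020),v=.12,guard=5));info()
r.move_gripper(0.6);info(r.current_finger_gap())
r.line_to(W(.103,0,.16),v=.2)
r.goto(W(.0,-.06,.16),R)
r.move_gripper(0.0,20);info(r.current_finger_gap())
snap(2)
t=cv2.imread("pics/top2.png");s=cv2.imread("pics/side2.png")
a=cv2.resize(t[180:310,170:310],None,fx=4,fy=4);b=cv2.resize(s[140:270,145:245+40],None,fx=4,fy=4)
cv2.imwrite("pics/t2.png",a);cv2.imwrite("pics/s2.png",b)
E
```

```text
0.36848551833243176 t5.12 box [ 0.103  -0.0011] z0.1597 f [-0.2 -0.4 -0.2]
False
t6.43 box [ 0.1037 -0.    ] z0.0207 f [-0.3  0.  -0.7]
0.5946926302811579 t6.97 box [0.103 0.   ] z0.0201 f [ 0.4  0.5 -0.5]
0.0008239512777991907 t9.28 box [-0.   -0.06] z0.1600 f [ 0.1  0.1 -0.4]
```

View pics/t2.png

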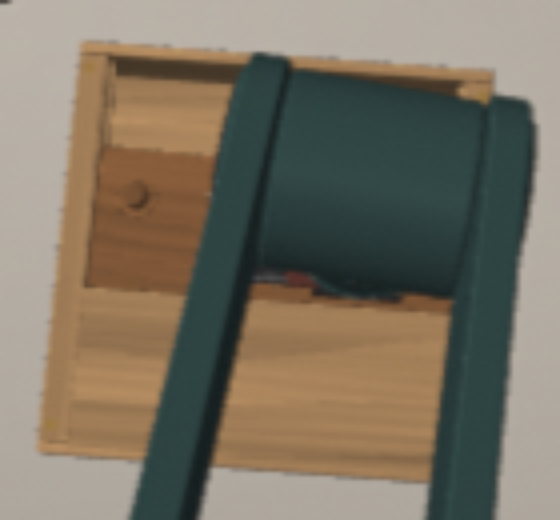

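View pics/s2.png

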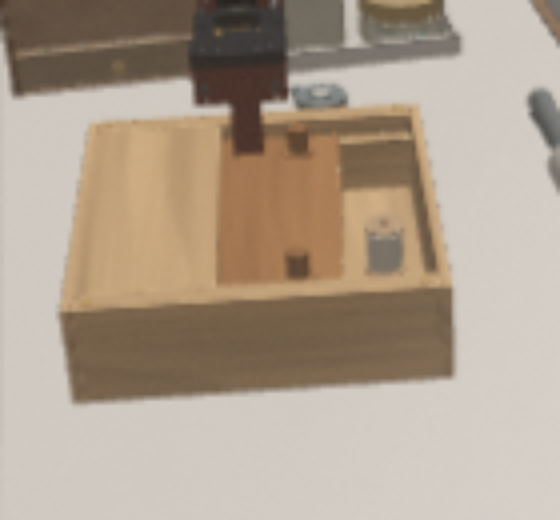

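The spool stands upright in the open part, at about (241,199) in the side view. First careful push is on the right peg, since the right end lags.

```bash
cat >> h.py <<'E'
Z=.077
def at(x,y,v=.2): r.line_to(W(x,y,Z),v=v)
def push(side,x0,x1,v=.03,g=9):
    "side +1 left; finger centre from x0 to x1 (box frame)"
    y=side*.1
    h=r.line_to(W(x1,y,Z),v=v,guard=g); info("push","L" if side>0 else "R",x1,h); return h
E
python3 - <<'E'
from h import *
r.goto(W(0,-.1,.12),R)
print(r.line_to(W(0,-.1,Z),v=.1,guard=5));info()
print(r.line_to(W(.03,-.1,Z),v=.015,guard=1.5));info("contact")
x=w2b(p,r.current_position())[0]
for k in range(3):
    h=push(-1,x,x+.003*(k+1),v=.015,g=7)
E
```

```text
False
t10.30 box [ 0.0005 -0.0997] z0.0775 f [-0.2 -0.3  0.1]
True
contact t11.28 box [ 0.0114 -0.0999] z0.0766 f [-0.4 -0.3  0.8]
push R 0.014376384252384841 False t11.68 box [ 0.0139 -0.0999] z0.0768 f [-0.4  0.7 -1.8]
push R 0.01737638425238484 False t12.03 box [ 0.0176 -0.1   ] z0.0770 f [-0.5 -0.3 -1.6]
push R 0.02037638425238484 False t12.38 box [ 0.0208 -0.1   ] z0.0770 f [-2.2  0.1 -0.5]
```

```bash
python3 - <<'E'
from h import *
x=w2b(p,r.current_position())[0]
for k in range(2):
    h=push(-1,x,x+.003*(k+1),v=.02,g=7)
snap(3)
s=cv2.imread("pics/side3.png");t=cv2.imread("pics/top3.png")
cv2.imwrite("pics/s3.png",cv2.resize(s[160:240,155:265],None,fx=7,fy=7,interpolation=cv2.INTER_CUBIC))
cv2.imwrite("pics/t3.png",cv2.resize(t[180:310,170:310],None,fx=4,fy=4))
E
```

```text
push R 0.023817579205131435 False t12.70 box [ 0.0243 -0.1   ] z0.0771 f [-0.9  0.2 -1. ]
push R 0.026817579205131434 False t13.00 box [ 0.0273 -0.1   ] z0.0771 f [-1.2  0.2 -0.7]
```

View pics/s3.png

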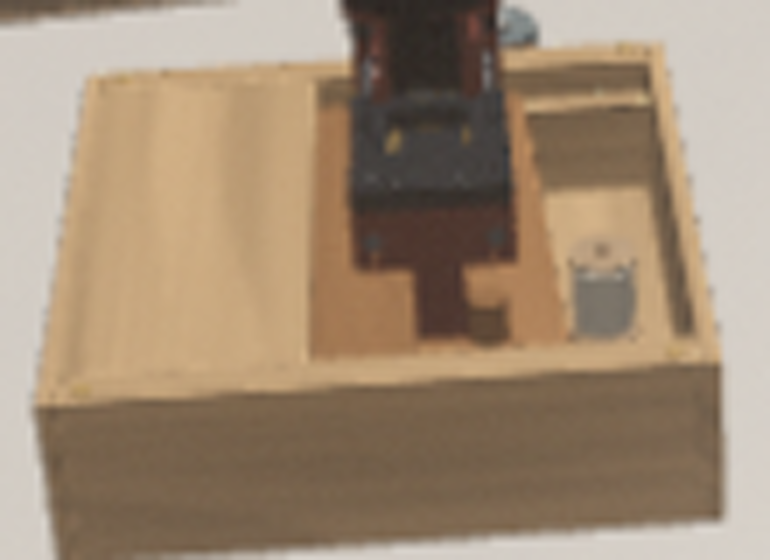

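View pics/t3.png

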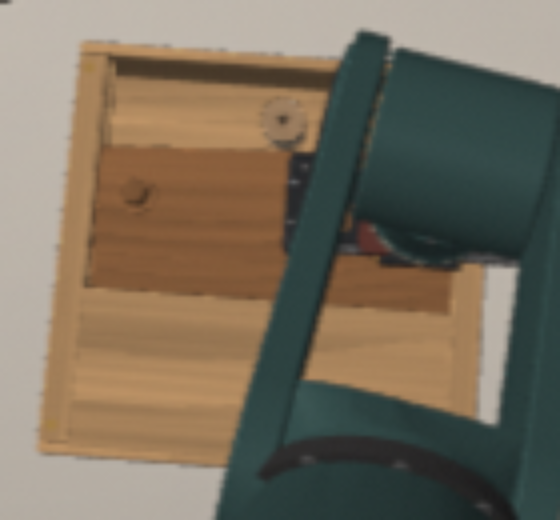

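```bash
python3 - <<'E'
from h import *
s=lambda a,b:crop2((a,b),7,7,155,160)
print("pegR",w2b(p,back(S,s(489,302),.094)),"pegL",w2b(p,back(T,crop2((135,193),4,4,170,180),.094)))
at(.008,-.1,.1); at(.006,.1,.25); info()
x=.006
push(1,x,.015,v=.05,g=7)
for xx in(.019,.023,.027,.030): 
    if push(1,x,xx,v=.03,g=8): break
E
```

```text
pegR [ 0.04772298 -0.10500217] pegL [0.03622593 0.09908803]
t14.39 box [0.006  0.0994] z0.0769 f [ 0.9 -0.8 -0.3]
push L 0.015 False t14.72 box [0.0158 0.0992] z0.0771 f [-0.1  0.3  0.2]
push L 0.019 False t15.01 box [0.0192 0.0999] z0.0770 f [-0.8 -0.3 -0.4]
push L 0.023 False t15.29 box [0.023  0.1001] z0.0769 f [-0.8  0.9  0.4]
push L 0.027 False t15.57 box [0.0272 0.1001] z0.0769 f [-1.1 -0.1 -0.3]
push L 0.03 False t15.82 box [0.0305 0.1   ] z0.0770 f [-0.7  0.4 -0.7]
```

```bash
cat >> h.py <<'E'
def walk(c,side,x1,v=.03,g=9):
    "c = dict of finger contact x per side"
    xt=min(c.values())-.008
    x,y=w2b(p,r.current_position())
    if y*side<0:
        at(xt,y,.12); at(xt,side*.1,.3)
    at(c[side]-.003,side*.1,.1)
    h=push(side,0,x1,v,g); c[side]=w2b(p,r.current_position())[0]; return h
E
python3 - <<'E'
from h import *
c={1:.0305,-1:.0273}
for s,x in((-1,.036),(1,.041),(-1,.047),(1,.052)):
    if walk(c,s,x): break
print(c)
snap(4)
s=cv2.imread("pics/side4.png")
cv2.imwrite("pics/s4.png",cv2.resize(s[160:240,155:265],None,fx=7,fy=7,interpolation=cv2.INTER_CUBIC))
E
```

```text
push R 0.036 False t17.68 box [ 0.0363 -0.1001] z0.0769 f [-1.4  1.3  0.1]
push L 0.041 False t19.62 box [0.0414 0.1   ] z0.0769 f [-1.8 -1.3 -0.1]
push R 0.047 False t21.55 box [ 0.0475 -0.1001] z0.0770 f [-0.7  0.2  0.3]
push L 0.052 False t23.48 box [0.0524 0.0999] z0.0769 f [-1.3 -1.4 -0.3]
{1: np.float64(0.05239788918212144), -1: np.float64(0.04746206151097682)}
```

View pics/s4.png

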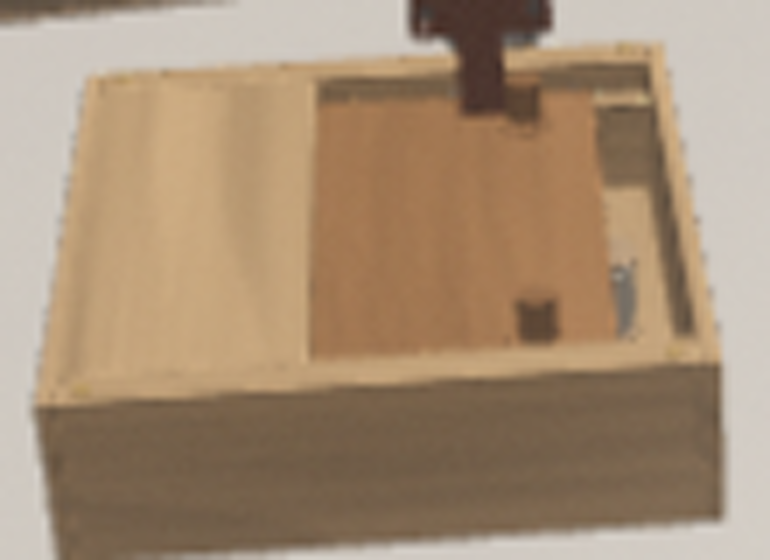

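The cover is advancing squarely: pegs at about (230,172) and (232,206) in the side view, with the spool partly covered. I'll keep walking it.

```bash
python3 - <<'E'
from h import *
c={1:.0524,-1:.0475}
for s,x in((-1,.058),(1,.063),(-1,.068),(1,.072),(-1,.075)):
    if walk(c,s,x,g=8): break
print(c)
snap(5)
s=cv2.imread("pics/side5.png")
cv2.imwrite("pics/s5.png",cv2.resize(s[160:240,155:265],None,fx=7,fy=7,interpolation=cv2.INTER_CUBIC))
E
```

```text
push R 0.058 False t25.51 box [ 0.0584 -0.1001] z0.0770 f [-0.5  1.4 -0.3]
push L 0.063 False t27.44 box [0.0634 0.1   ] z0.0769 f [-1.2 -1.6 -0.4]
push R 0.068 False t29.33 box [ 0.0684 -0.1001] z0.0769 f [-1.2  0.7 -0.5]
push L 0.072 False t31.19 box [0.0723 0.0999] z0.0769 f [-0.  -0.6 -0.4]
push R 0.075 False t32.98 box [ 0.0753 -0.1   ] z0.0769 f [-0.3  0.   0.3]
{1: np.float64(0.07231716520025652), -1: np.float64(0.07529501684302968)}
```

View pics/s5.png

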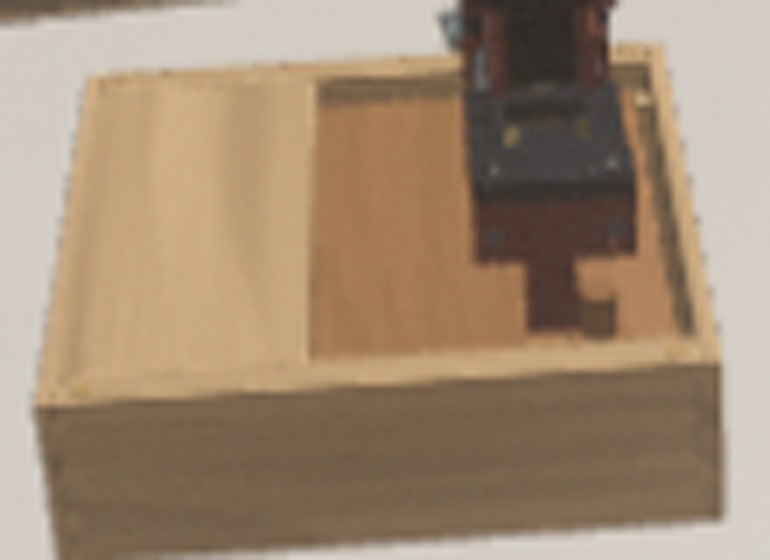

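Right side nearly closed, with the right peg at about (240,205). I'll finish each end slowly against the stop with a low guard.

```bash
python3 - <<'E'
from h import *
c={1:.0723,-1:.0753}
for k in range(2):
  for s in(1,-1):
    h=walk(c,s,.088,v=.012,g=6)
    if not h: print("no stop?!")
print(c)
E
```

```text
push L 0.088 True t35.34 box [0.0787 0.0999] z0.0764 f [ 0.5 -0.3  0.3]
push R 0.088 True t37.38 box [ 0.0773 -0.0999] z0.0764 f [-0.1  1.2  0.2]
push L 0.088 True t39.26 box [0.0788 0.0998] z0.0763 f [-0.1  1.3  0.4]
push R 0.088 True t41.22 box [ 0.0785 -0.0999] z0.0764 f [-0.6  0.6 -0.6]
{1: np.float64(0.07879301091286554), -1: np.float64(0.07848403897050663)}
```

```bash
python3 - <<'E'
from h import *
c={1:.0788,-1:.0785}
walk(c,-1,.090,v=.02,g=9); walk(c,1,.090,v=.02,g=9)
at(.066,.1,.1); at(.045,0,.25)
snap(6)
s=cv2.imread("pics/side6.png");t=cv2.imread("pics/top6.png")
cv2.imwrite("pics/s6.png",cv2.resize(s[160:240,155:265],None,fx=7,fy=7,interpolation=cv2.INTER_CUBIC))
cv2.imwrite("pics/t6.png",cv2.resize(t[180:310,170:310],None,fx=5,fy=4.6,interpolation=cv2.INTER_CUBIC))
info()
E
```

```text
push R 0.09 True t41.89 box [ 0.0786 -0.0999] z0.0763 f [-0.8  0.9  0.3]
push L 0.09 True t43.63 box [0.0787 0.0994] z0.0762 f [-1.7  0.8 -0.1]
t44.57 box [0.0458 0.0011] z0.0772 f [ 0.1 -0.4  1. ]
```

View pics/s6.png

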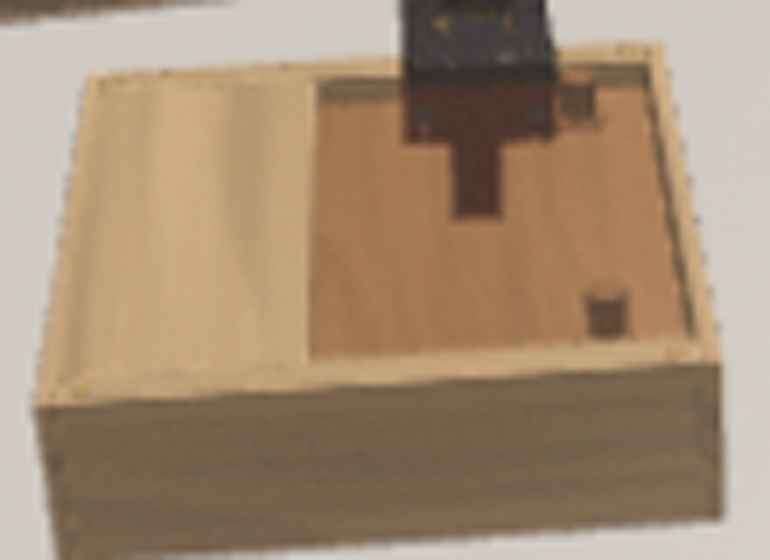

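View pics/t6.png

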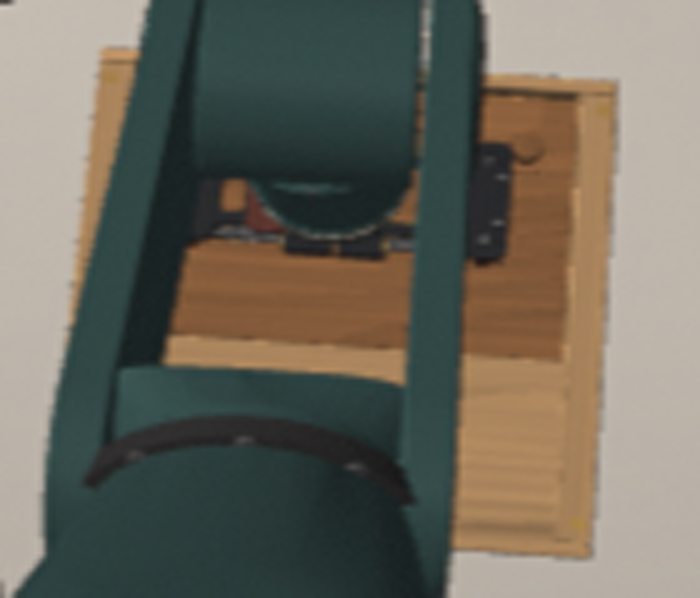

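Both views show the cover against the far wall, with pegs at about (237,174) and (241,205) in the side view and no gap. Next I press the right peg, stepping up to about 12.5 N.

```bash
python3 - <<'E'
from h import *
at(.055,-.1,.25); at(.072,-.1,.1)
r.dwell(.15)
def mean(n=5,dt=.02):
    a=[]
    for _ in range(n): r.dwell(dt); a.append(fb())
    return np.array(a)
b=mean().mean(0)[0]; print("bias",b)
x=.0765;n=0
while x<.095 and n<45 and r.current_t()<62:
    r.line_to(W(x,-.1,Z),v=.02); n+=1
    f=b-mean(3,.02).mean(0)[0]
    print("%.4f %.1f t%.2f"%(x,f,r.current_t()))
    if f>=11.3: break
    x+=.0010 if f<2 else (.0006 if f<8 else .0003)
print(f)
if f<14.5:
    a=b-mean(30,.02)[:,0]; print("hold",a.round(1),a.mean())
info()
at(.06,-.1,.1)
info()
E
```

```text
bias 0.1775730775284239
0.0765 0.4 t46.09
0.0775 0.4 t46.39
0.0785 0.3 t46.69
0.0795 3.0 t46.99
0.0801 5.6 t47.29
0.0807 6.3 t47.59
0.0813 7.8 t47.89
0.0819 8.7 t48.19
0.0822 9.2 t48.49
0.0825 9.8 t48.79
0.0828 10.8 t49.09
0.0831 11.3 t49.39
11.31896614152749
hold [11.1 11.9 11.4 11.4 11.4 11.1 12.1 11.1 10.5 10.6 11.4 10.8 10.9 11.5
 11.1 10.8 11.2 11.4 11.5 11.6 11.3 11.3 10.5 11.9 10.6 11.5 10.3 11.8
 10.8 11.1] 11.19486291758242
t49.89 box [ 0.0792 -0.0999] z0.0766 f [-10.9  -0.6   8.5]
t50.27 box [ 0.061  -0.1001] z0.0773 f [-0.1  0.2 -0.5]
```

```bash
python3 - <<'E'
from h import *
r.line_to(W(.05,-.1,.2),v=.2)
r.goto([.272,-.50,.223],R)
info()
snap(7)
s=cv2.imread("pics/side7.png");t=cv2.imread("pics/top7.png")
cv2.imwrite("pics/s7.png",cv2.resize(s[160:240,155:265],None,fx=7,fy=7,interpolation=cv2.INTER_CUBIC))
cv2.imwrite("pics/t7.png",cv2.resize(t[180:310,170:310],None,fx=5,fy=4.6,interpolation=cv2.INTER_CUBIC))
E
```

```text
t52.82 box [-0.1549 -0.5411] z0.2228 f [ 0.3 -0.5  0.9]
```

View pics/s7.png

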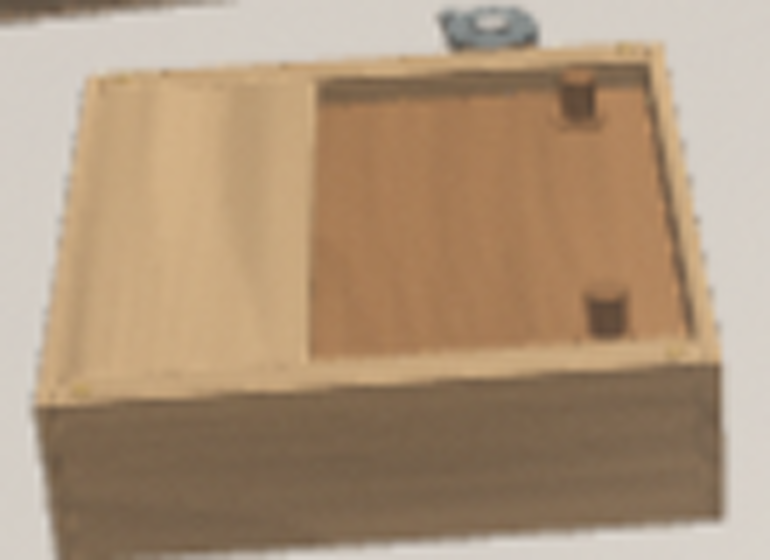

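View pics/t7.png

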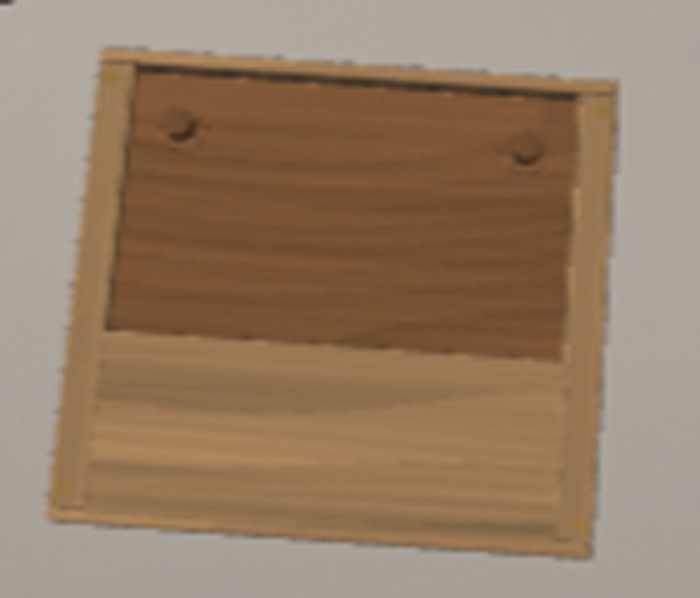

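```bash
python3 - <<'E'
from h import *
t=lambda a,b:crop2((a,b),5,4.6,170,180)
s=lambda a,b:crop2((a,b),7,7,155,160)
for A,B in((t(181,123),s(577,78)),(t(527,148),s(608,294))): print(w2b(p,back(T,A,.094)).round(4),w2b(p,back(S,B,.094)).round(4))
r.hand_in();print(r.current_t())
E
```

```text
[0.0977 0.0982] [0.0985 0.0964]
[ 0.0963 -0.0985] [ 0.0992 -0.1046]
the job is handed in; nothing more can be done
the job is handed in; nothing more can be done
```

The spool is standing in the box's well and the cover is shut and bedded. I handed the job in at about 53 s of the 72 s allowed. No verdict is reported.

- **Spool:** I gripped it, set it upright in the open part, and saw it standing there in the pictures before the cover went over it.
- **Closing the cover:** I walked it shut with alternating pushes on the two pegs. Force stops were set at 6–9 N and the loaded readings were only 1–2 N. None of the stops tripped until the cover reached the far wall.
- **Bedding:** I pressed the right peg at about 11 N along the track for about 0.8 s, of which 0.5 s was logged at 10.3–12.1 N, then let go. The wrist also read about 8.5 N upward during the press, so the total was about 14 N.
- **Last checks:**
  - The finger stopped at x = 78.7 mm on the left peg and 78.6 mm on the right, so the cover is square.
  - Pictures with the arm out of the way show no gap at the far wall on either side.
  - The pegs measure x = 97.7 and 98.5 mm (left) and 96.3 and 99.2 mm (right) from the two cameras, against 98.5 mm when shut. The right peg's camera readings disagree by about 3 mm, which is no better than the pixel accuracy.
- **Walk detail:** my first push on the right peg went further than planned, to a skew of about 0.045 rad. It did not bind, and the next push on the left peg corrected it.
- **Other things:** I did not touch the timer, tape, scoop or roller, and I made no separate final check of their positions.

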